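# Stock the touch-up caddy and leave the wrong sizes

### The job

Stock the wooden caddy for a touch-up job: lay the sanding block flat in the wide rectangular recess, the small brick-red brush rest flat in the narrow slot, stand the smaller jar in the square recess and lay the smaller tape roll in the round recess, each down on the floor of its recess. The bigger jar and the bigger tape roll do not belong: leave them where they are.

Things in the scene. Friction and masses are not known exactly. Their poses are not given: they have to be found in the camera images.
- sanding_block_mid (a point): sanding block: plain wooden block with a grey abrasive face below, 46 x 80 x 28 mm tall, 90 g, lying loose on the bench. Point at its centre, half-way up; own x along the 46 mm width (grip across this), own y along the 80 mm length, z up.
- brush_rest_mid (a point): brush rest: small dull brick-red wooden block, 22 x 50 x 18 mm tall, 30 g, loose on the bench. Point at its centre, half-way up; own x along the 22 mm width (grip across this), own y along the 50 mm length, z up.
- small_jar_mid (a point): the smaller jar: closed clear jar of pale powder with a broad gold-brown lid, 42 mm diameter, 46 mm tall, 80 g, standing loose on the bench. Point on its axis, 23 mm above its foot; z up.
- small_tape_mid (a point): the smaller tape roll: cream-white roll lying flat, loose, 60 mm outer diameter, 19 mm tall, 50 g (in the simulation its bore cannot be entered: grip it across the outside). Point on its axis, half-way up; z up.
- big_jar_mid (a point): the bigger jar, which must stay: closed glass jar with a black lid, 52 mm diameter, 58 mm tall, loose on the bench. Point on its axis, 29 mm above its foot; z up.
- big_tape_mid (a point): the bigger tape roll, which must stay: yellow roll lying flat, loose, 76 mm outer diameter, 18 mm tall. Point on its axis, half-way up; z up.
- bay_wide_seat (a point): the wide rectangular recess for the sanding block, 96 mm (its x) by 62 mm (its y), in one of four light-wood inserts (106 x 85 mm) two by two in a fixed shallow brown wooden caddy (226 x 184 mm, walls 18 mm tall); the inserts change places. Grey felt floor; point at its centre, 8 mm above the bench, 8 mm below the rim. x along the caddy, roughly away from the robot, y across it, z up.
- slot_narrow_seat (a point): the narrow rectangular slot for the brush rest, 66 mm (its x) by 38 mm (its y), in one of four light-wood inserts (106 x 85 mm) two by two in a fixed shallow brown wooden caddy (226 x 184 mm, walls 18 mm tall); the inserts change places. Grey felt floor; point at its centre, 8 mm above the bench, 8 mm below the rim. x along the caddy, roughly away from the robot, y across it, z up.
- well_square_seat (a point): the square recess for the smaller jar, 58 x 58 mm, in one of four light-wood inserts (106 x 85 mm) two by two in a fixed shallow brown wooden caddy (226 x 184 mm, walls 18 mm tall); the inserts change places. Grey felt floor; point at its centre, 8 mm above the bench, 8 mm below the rim. x along the caddy, roughly away from the robot, y across it, z up.
- well_round_seat (a point): the round recess for the smaller tape roll, 76 mm diameter, in one of four light-wood inserts (106 x 85 mm) two by two in a fixed shallow brown wooden caddy (226 x 184 mm, walls 18 mm tall); the inserts change places. Grey felt floor; point at its centre, 8 mm above the bench, 8 mm below the rim. x along the caddy, roughly away from the robot, y across it, z up.
Not all that is in view belongs to the job. Leave any pink look-alike of the part that bears small_tape_mid alone.

How it is judged:
At the end, for the whole second after the job is handed in: Sanding block in the wide recess, brush rest in the narrow slot, smaller jar in the square recess, smaller tape in the round one: each upright (0.1 rad), on the recess floor (3 mm), centred within 12 mm in the insert's x and y, at rest; bigger jar and bigger tape within 20 mm of their start (x of sanding_block_mid in the frame of bay_wide_seat between -0.012 and 0.012 m and y of sanding_block_mid in the frame of bay_wide_seat between -0.012 and 0.012 m and z of sanding_block_mid in the frame of bay_wide_seat between 0.011 and 0.017 m and angle between each of sanding_block_mid, brush_rest_mid, small_jar_mid, small_tape_mid's own z axis and vertical below 0.1 rad and linear speed of each of sanding_block, brush_rest, small_jar, small_tape below 0.02 m/s and x of brush_rest_mid in the frame of slot_narrow_seat between -0.012 and 0.012 m and y of brush_rest_mid in the frame of slot_narrow_seat between -0.012 and 0.012 m and z of brush_rest_mid in the frame of slot_narrow_seat between 0.006 and 0.012 m and x of small_jar_mid in the frame of well_square_seat between -0.012 and 0.012 m and y of small_jar_mid in the frame of well_square_seat between -0.012 and 0.012 m and z of small_jar_mid in the frame of well_square_seat between 0.02 and 0.026 m and x of small_tape_mid in the frame of well_round_seat between -0.012 and 0.012 m and y of small_tape_mid in the frame of well_round_seat between -0.012 and 0.012 m and z of small_tape_mid in the frame of well_round_seat between 0.0065 and 0.0125 m and distance of each of big_jar_mid, big_tape_mid from where it was at the start of the episode below 0.02 m); the robot touches nothing.
It fails at once if the bigger jar is moved (distance of big_jar_mid from where it was at the start of the episode above 0.02 m).
It fails at once if the bigger tape roll is moved (distance of big_tape_mid from where it was at the start of the episode above 0.02 m).
It also fails if it takes over 120 s, if anything falls off the work surface, if the arm or the gripper's body presses on something with over 40 N, if the wrist force passes 120 N, or if a joint passes its speed limit or range.

### The arm

A 6-joint arm with a two-finger parallel gripper is mounted at the origin on a cart in front of the work surface, level with it; the furniture and walls round the work are solid. World frame = base frame: x ahead of the robot, y to its left, z up, the work surface at z = 0. Lengths are in m, angles in rad, forces in N, time in s.
With the tool pointing down it reaches from about 0.3 to 0.75 m from the base axis. Payload 8.5 kg.
Tool frame: the origin (TCP) lies at the very end of the fingers, on their centre line; the grasp point (between the pads) lies 19 mm behind it (env.grip_point_offset is the distance from the TCP to the grasp point, in m); z points along the fingers, y is the line along which they close (so a half turn about z gives the same grasp; the last joint's range is limited). The gripper opens to 88 mm and grips with 3 to 60 N. Pads are 18 mm wide; open, the fingers measure 123 mm over their backs; the gripper's body (75 mm by 187 mm) begins 45 mm behind the grasp point.
Start: joints at [-1.42, 0.381, 1.297, -0, 1.464, -0.215], TCP at [0.197, -0.514, 0.239] pointing down, gripper open.
Joint ranges: [-3.11, 3.11], [-0.89, 2.33], [0.22, 2.48], [-1.42, 4.56], [0.17, 2.85], [-2.88, 2.88]. Speed limits (rad/s): [2.39, 2.39, 3.14, 3.14, 3.14, 3.14].

### API

Orientations are given as a unit quaternion [x, y, z, w].
In Python, from plant import env, hand, inverse_kinematics, imaging gives the robot as it stands. Calls block until the motion is done:
- env.move_pose(position, orientation): joint-space move of the TCP to a pose.
- env.move_l(position, rot=None, vel=0.15, threshold=None): straight line of the TCP; rot=None keeps the orientation; vel is the mean speed in m/s. With threshold (N) it stops when the force on the tool has changed by that much, and returns True; else False.
- env.goto_joints(angles): joint-space move.
- hand.gripper_to(opening): finger opening in m; the grip force is fixed at half the most; returns when the fingers have stopped.
- env.pause(seconds).
- inverse_kinematics(position, orientation): joint angles nearest the present ones, or None.
- env.get_state(): the state.
- imaging.capture(name): name is "side" or "top"; returns the picture (384x512x3 uint8, red, green, blue); there is no depth.
- imaging.get_calibration(name): a dict with "camera_matrix" (3x3 intrinsics, pixels), "T" (4x4, takes a point from camera to world coordinates). Camera axes: x right, y down, z forward; pixel columns grow to the right and rows downward; lengths in m; the calibration is good to about 2 mm. A picture is of the moment at which its call begins. get_calibration takes no time and is no camera call.
A pose or a line that the arm cannot do raises env.PlanningError and nothing moves.
- env.finish_job(): hands the job in; it is judged then, once.
The state is a dict: "time_s": time; "joint_positions": joint angles; "qd": joint speeds; "effort": joint torques, N m; "eef_pos": TCP position; "eef_rot": TCP orientation; "contact_force": force on the tool from outside, world axes, zero at the start; "torque": the same for the moment, N m; "grip_width": finger opening in m; "finger_force": force on a finger pad.
Only numpy, scipy, OpenCV 4.12 (cv2) and the standard library are available. Lean on these libraries where they do the work, as an engineer would, in place of code of your own. Each camera call takes 0.05 s, during which the arm holds its last target. There are 200 camera calls.

## Working session

There is one attempt and no reset: what is moved stays moved. The work goes in short steps, each a Python script; the robot and the scene stay as the last script left them, time stands still between calls to the robot, and variables do not carry over. Pictures are saved under pics/ and viewed, at most 14 in all, crops included, and the job is handed in when it is done.

```bash
mkdir -p pics; ls
python3 - <<'E'
from plant import env,hand,imaging
import cv2,numpy as np
for n in("top","side"):
    cv2.imwrite(f"pics/{n}0.png",cv2.cvtColor(imaging.capture(n),cv2.COLOR_RGB2BGR))
    c=imaging.get_calibration(n);print(n,np.round(c["camera_matrix"],1).tolist(),np.round(c["T"],3).tolist())
s=env.get_state();print(s["time_s"],s["eef_pos"],s["eef_rot"])
E
```

```text
pics
top [[352.0, 0.0, 260.2], [0.0, 352.0, 195.8], [0.0, 0.0, 1.0]] [[-0.015, -0.988, 0.155, 0.361], [-1.0, 0.014, -0.011, 0.025], [0.008, -0.156, -0.988, 1.054], [0.0, 0.0, 0.0, 1.0]]
side [[458.8, 0.0, 259.5], [0.0, 458.8, 190.4], [0.0, 0.0, 1.0]] [[-0.838, -0.285, 0.466, -0.108], [-0.546, 0.451, -0.706, 0.977], [-0.009, -0.846, -0.534, 0.741], [0.0, 0.0, 0.0, 1.0]]
0.1 [ 0.19667386 -0.51337414  0.23824198] [ 9.83324628e-01  1.81857906e-01  1.44605607e-05 -6.13868404e-04]
```

View pics/top0.png

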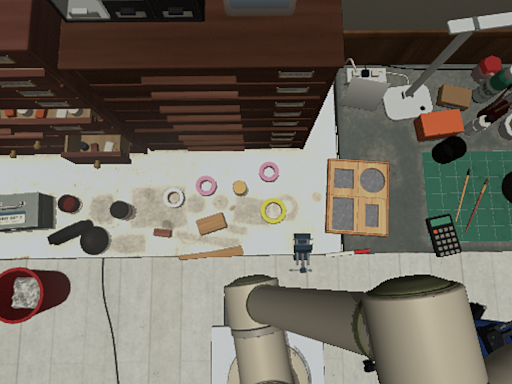

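View pics/side0.png

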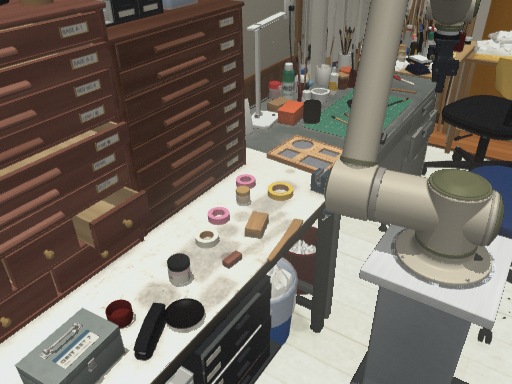

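The top view shows the sanding block (211,223), brush rest (162,233), small jar (240,187), cream tape (174,197), yellow tape (273,210), black-lid jar (120,209), pink rolls and the caddy (358,197). I'll enlarge both views for precise pixels.

Run:
```python
import cv2
t=cv2.imread("pics/top0.png");s=cv2.imread("pics/side0.png")
cv2.imwrite("pics/a.png",cv2.resize(t[155:255,140:300],None,fx=5,fy=5,interpolation=cv2.INTER_CUBIC))
cv2.imwrite("pics/b.png",cv2.resize(t[150:245,315:400],None,fx=6,fy=6,interpolation=cv2.INTER_CUBIC))
cv2.imwrite("pics/c.png",cv2.resize(s[125:275,185:345],None,fx=4,fy=4,interpolation=cv2.INTER_CUBIC))
```

```text
(no output)
```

View pics/a.png

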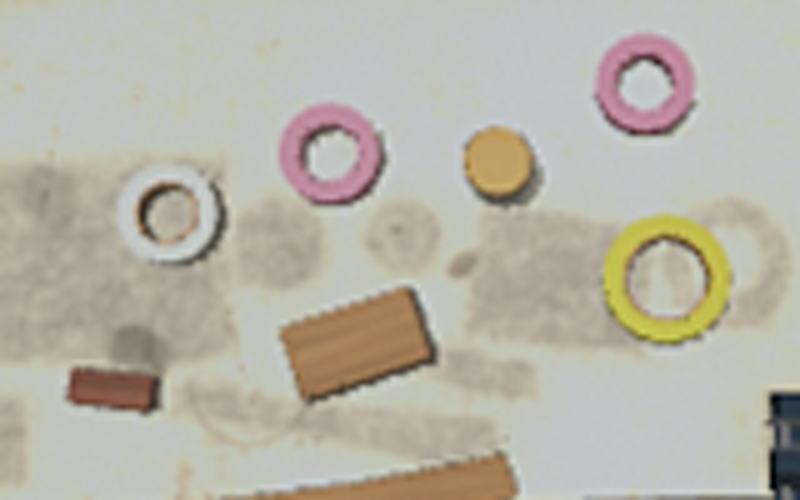

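View pics/b.png

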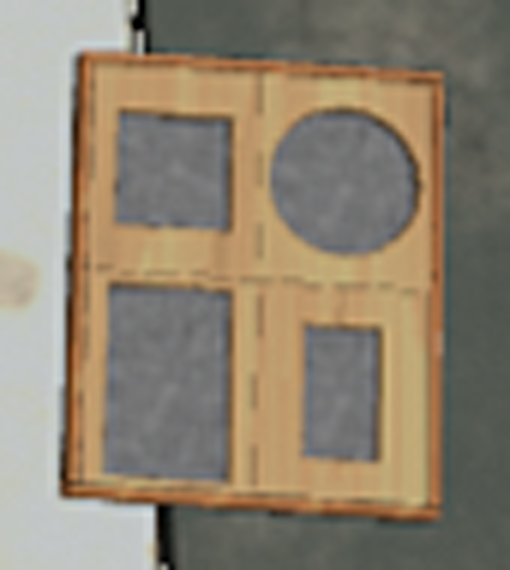

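View pics/c.png

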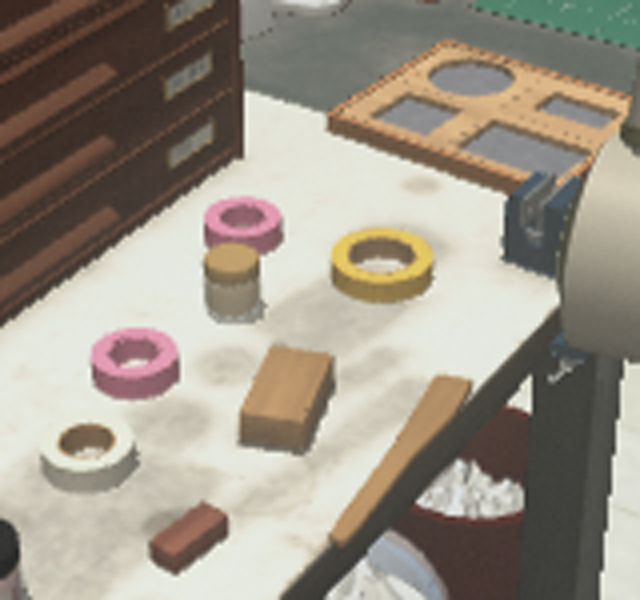

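Crops: sanding block top centre at a(357,342), brush rest a(112,389), jar lid a(499,162), cream tape a(168,213). In the caddy, square is upper left, round upper right, wide lower left and narrow slot lower right, with the insert cross at b(258,279). Now I'll triangulate.

```bash
cat > h.py <<'E'
import numpy as np
from plant import env,hand,imaging
def ray(n,p):
    c=imaging.get_calibration(n);T=np.array(c["T"]);d=T[:3,:3]@np.linalg.solve(c["camera_matrix"],[p[0],p[1],1]);return T[:3,3],d/np.linalg.norm(d)
def atz(n,p,z):
    o,d=ray(n,p);return o+d*(z-o[2])/d[2]
def tri(p,q):
    o1,d1=ray("top",p);o2,d2=ray("side",q);s=np.linalg.lstsq(np.c_[d1,-d2],o2-o1,rcond=None)[0]
    a,b=o1+s[0]*d1,o2+s[1]*d2;return (a+b)/2,np.linalg.norm(a-b)
A=lambda u,v:((u+.5)/5-.5+140,(v+.5)/5-.5+155)
B=lambda u,v:((u+.5)/6-.5+315,(v+.5)/6-.5+150)
C=lambda u,v:((u+.5)/4-.5+185,(v+.5)/4-.5+125)
E
python3 - <<'E'
from h import *
np.set_printoptions(precision=4,suppress=True)
O={"sand":(A(357,342),C(289,384),.028),"brush":(A(112,389),C(189,531),.018),"jar":(A(499,162),C(232,261),.046),"tape":(A(168,213),C(89,448),.019),
"yellow":(A(668,279),C(382,259),.018),"round":(B(346,181),C(471,78),.012),"square":(B(174,170),C(415,115),.012),"narrow":(B(343,393),C(577,109),.012),"wide":(B(168,383),C(528,147),.012)}
for k,(p,q,z) in O.items(): print(k,*tri(p,q),"| top",atz("top",p,z)[:2],"side",atz("side",q,z)[:2])
def L(n,ps,f,z): 
    P=np.array([atz("top",f(*p),z)[:2] for p in ps]);print(n,P.tolist() and P.round(4).tolist(),"sides",np.linalg.norm(P-np.roll(P,-1,0),axis=1))
L("sand",[(281,327),(411,287),(432,355),(305,398)],A,.028)
L("brush",[(72,368),(158,374),(153,411),(68,403)],A,.018)
L("wide",[(108,283),(231,290),(230,482),(103,476)],B,.012)
L("narrow",[(305,325),(382,327),(378,461),(303,457)],B,.012)
L("square",[(117,108),(233,115),(230,230),(115,223)],B,.012)
L("caddy",[(83,52),(443,73),(440,520),(63,492)],B,.018)
L("cross",[(90,268),(430,290),(258,279)],B,.016)
L("crossv",[(262,70),(252,490)],B,.016)
L("tape lr tb",[(118,213),(220,213),(168,164),(168,263)],A,.019)
L("jar",[(465,162),(533,162)],A,.046)
L("pinkL",[(332,153)],A,.019); L("pinkR",[(646,84)],A,.019)
E
```

```text
sand [0.4432 0.1586 0.0236] 0.0023392244483373286 | top [0.4439 0.1586] side [0.4388 0.1632]
brush [0.4191 0.304  0.0126] 0.0010192869042233764 | top [0.4193 0.3029] side [0.4148 0.3089]
jar [0.5466 0.0744 0.0404] 0.001057436335982403 | top [0.5461 0.0744] side [0.5408 0.0815]
tape [0.5225 0.273  0.0125] 0.0033336767864457144 | top [0.5229 0.2724] side [0.5151 0.2789]
yellow [ 0.4798 -0.0244  0.012 ] 0.0006691751955953806 | top [ 0.4794 -0.0239] side [ 0.4747 -0.0163]
round [ 0.5691 -0.3267  0.0109] 0.0006987329619047924 | top [ 0.5692 -0.3262] side [ 0.5677 -0.3248]
square [ 0.576  -0.24    0.0105] 0.0005857203680925143 | top [ 0.576  -0.2395] side [ 0.5744 -0.2376]
narrow [ 0.4614 -0.3172  0.014 ] 0.0007045408493920836 | top [ 0.4619 -0.3177] side [ 0.4626 -0.3209]
wide [ 0.4659 -0.2308  0.0158] 0.004061616847933633 | top [ 0.4681 -0.2309] side [ 0.4671 -0.238 ]
sand [[0.4533, 0.2029], [0.4757, 0.1272], [0.4357, 0.1149], [0.4119, 0.1885]] sides [0.0789 0.0418 0.0773 0.0439]
brush [[0.4319, 0.3266], [0.4276, 0.2762], [0.4061, 0.2786], [0.4115, 0.3283]] sides [0.0506 0.0217 0.05   0.
[... 191 characters left out ...]
4305, -0.2958]] sides [0.0385 0.067  0.0371 0.066 ]
square [[0.6084, -0.2122], [0.604, -0.2709], [0.5449, -0.2661], [0.5492, -0.2083]] sides [0.0589 0.0594 0.0579 0.0593]
caddy [[0.6363, -0.195], [0.623, -0.377], [0.3983, -0.3593], [0.4147, -0.1751]] sides [0.1825 0.2254 0.1849 0.2225]
cross [[0.5259, -0.1939], [0.5124, -0.3632], [0.5192, -0.2776]] sides [0.1699 0.0859 0.084 ]
crossv [[0.6263, -0.2858], [0.4144, -0.2685]] sides [0.2126 0.2126]
tape lr tb [[0.5233, 0.302], [0.5225, 0.2415], [0.5525, 0.273], [0.493, 0.2717]] sides [0.0605 0.0435 0.0595 0.0429]
jar [[0.5463, 0.0941], [0.5458, 0.0546]] sides [0.0396 0.0396]
pinkL [[0.5579, 0.1754]] sides [0.]
pinkR [[0.5976, -0.0131]] sides [0.]
```

```bash
cat >> h.py <<'E'
from plant import inverse_kinematics as ik
from scipy.spatial.transform import Rotation as R
def quat(th):
    y=np.array([np.cos(th),np.sin(th),0]);z=np.array([0,0,-1.]);return R.from_matrix(np.c_[np.cross(y,z),y,z]).as_quat()
CY=-.08; ey=CY+np.pi/2
SEAT=dict(square=(.5757,-.2394),round=(.5689,-.3252),wide=(.4690,-.2310),narrow=(.4625,-.3167))
def best(p,th):
    q0=np.array(env.get_state()["joint_positions"]);c=[]
    for t in (th,th+np.pi,th-np.pi):
        j=ik(p,quat(t))
        if j is not None:c.append((np.abs(np.array(j)-q0).max(),t))
    return quat(min(c)[1])
def goto(xy,z,th): p=[*xy,z];env.move_pose(p,best(p,th))
def pick(xy,th,tip,w,wpick):
    hand.gripper_to(w); goto(xy,.2,th)
    env.move_l([*xy,tip+.03],vel=.2); hit=env.move_l([*xy,tip],vel=.06,threshold=15)
    hand.gripper_to(max(wpick-.01,0)); env.move_l([*xy,.2],vel=.15); s=env.get_state()
    print("pick hit",hit,"width",round(s["grip_width"],4),"force",np.round(s["finger_force"],1),"t",round(s["time_s"],1))
    return s["grip_width"]
def place(seat,tip,w,open_,th=ey):
    xy=SEAT[seat]; z=max(.009+tip,.0195)
    goto((.42,0),.22,th) ; goto(xy,.2,th)
    env.move_l([*xy,z+.03],vel=.2); hit=env.move_l([*xy,z],vel=.04,threshold=10)
    zt=env.get_state()["eef_pos"][2]
    hand.gripper_to(open_); env.move_l([*xy,.2],vel=.2)
    print("place hit",hit,"z",round(zt,4),"want",z,"t",round(env.get_state()["time_s"],1))
E
python3 - <<'E'
from h import *
goto((.42,0),.22,ey)
w=pick((.5229,.2722),ey,.0085,.076,.060)
print(env.get_state()["eef_pos"])
if w>.055: place("round",.0085,.06,.070)
E
```

```text
pick hit False width 0.0588 force 30.0 t 7.1
[0.5225923  0.27207313 0.19919448]
place hit False z 0.0197 want 0.0195 t 12.7
```

Run:
```python
from h import *
goto((.42,0),.22,ey)
w=pick((.5461,.0744),ey,.014,.064,.042)
if w>.036: place("square",.014,.042,.056)
goto((.42,0),.22,ey)
import cv2
for n in("top","side"): cv2.imwrite(f"pics/{n}1.png",cv2.cvtColor(imaging.capture(n),cv2.COLOR_RGB2BGR))
t=cv2.imread("pics/top1.png");s=cv2.imread("pics/side1.png")
cv2.imwrite("pics/d.png",np.hstack([cv2.resize(t[150:250,310:410],(400,400)),cv2.resize(s[120:220,240:340],(400,400))]))
```

```text
pick hit False width 0.0392 force 29.9 t 18.5
place hit False z 0.0231 want 0.023 t 23.5
```

View pics/d.png

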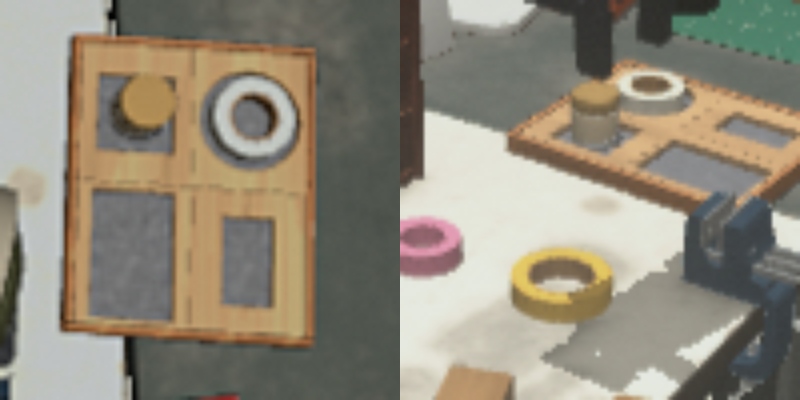

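The tape is at crop pixel (254,115) and the jar lid at (149,101), both inside their recesses. I'll check their offsets numerically in the next step, while doing the brush rest and sanding block.

Run:
```python
from h import *
f=lambda u,v:((u+.5)/4-.5+310,(v+.5)/4-.5+150)
M=R.from_euler('z',-CY).as_matrix()
for n,p,z,s in(("jar",(149,101),.054,"square"),("tape",(254,115),.027,"round")):
    d=atz("top",f(*p),z)-[*SEAT[s],z]; print(n,(M@d).round(4))
w=pick((.4193,.3029),-.1,.0085,.045,.022)
if w>.017: place("narrow",.0085,.022,.034)
goto((.42,0),.22,ey)
w=pick((.4440,.1586),.305,.012,.066,.046)
if w>.04: place("wide",.012,.046,.058)
goto((.42,0),.25,ey)
import cv2
for n in("top","side"): cv2.imwrite(f"pics/{n}2.png",cv2.cvtColor(imaging.capture(n),cv2.COLOR_RGB2BGR))
t=cv2.imread("pics/top2.png");s=cv2.imread("pics/side2.png")
cv2.imwrite("pics/e.png",np.hstack([cv2.resize(t[150:250,310:410],(400,400)),cv2.resize(s[120:220,240:340],(400,400))]))
```

```text
jar [0.0005 0.0006 0.    ]
tape [ 0.0013  0.0013 -0.    ]
pick hit False width 0.0216 force 29.9 t 29.7
place hit False z 0.0197 want 0.0195 t 35.4
pick hit False width 0.0446 force 30.0 t 42.0
place hit False z 0.0211 want 0.020999999999999998 t 47.6
```

View pics/e.png

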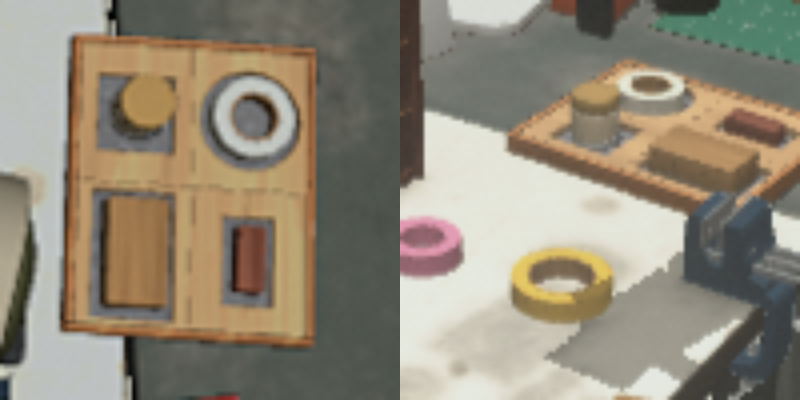

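The sanding block (136,249) and brush rest (250,259) both sit inside their recesses, and the yellow roll hasn't moved. I'll check the offsets and hand in if they are good.

Run:
```python
from h import *
f=lambda u,v:((u+.5)/4-.5+310,(v+.5)/4-.5+150)
M=R.from_euler('z',-CY).as_matrix();ok=True
for n,p,z,s in(("sand",(136,249),.036,"wide"),("brush",(250,259),.026,"narrow")):
    d=M@(atz("top",f(*p),z)-[*SEAT[s],z]); print(n,d.round(4)); ok&=np.abs(d[:2]).max()<.008
if ok: print(env.finish_job())
```

```text
sand [0.0009 0.0028 0.    ]
brush [-0.0001  0.0024  0.    ]
the job is handed in; nothing more can be done
None
```

I placed all four parts in their recesses and handed the job in at about 50 s: by the top camera each is within 3 mm of centre, and I kept the arm clear of the bigger jar and tape roll (no verdict was returned).

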